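# Open the fume extractor's filter hatch

### The arm

A 7-joint arm with a two-finger parallel gripper is mounted at the origin on the work surface. World frame = base frame: x ahead of the robot, y to its left, z up, the work surface at z = 0. Lengths are in m, angles in degrees, forces in N, time in s.
With the tool pointing down it reaches from about 0.425 to 0.875 m from the base axis. Payload 4.7 kg.
Tool frame: the origin (TCP) lies midway between the tips of the shut fingers; the grasp point (between the pads) lies env.grip_point_offset behind it (env.grip_point_offset is the distance from the TCP to the grasp point, in m); z points along the fingers, y is the line along which they close (so a half turn about z gives the same grasp; the last joint's range is limited). The gripper opens to 87 mm and grips with 3 to 60 N. Pads are 19 mm wide; open, the fingers measure 117 mm over their backs; the gripper's body (75 mm by 190 mm) begins 51 mm behind the grasp point.
Start: joints at [0.808, 18.392, -4.016, 83.108, 1.295, 78.541, -3.26], TCP at [0.65, -0, 0.223] pointing down, gripper open.
Joint ranges: [-163.93, 163.93], [-17.29, 119.83], [-79.2, 71.16], [3.27, 140.29], [-89.18, 269.18], [5.43, 117.66], [-154.24, 154.24]. Speed limits (degrees/s): [147.25, 147.25, 180, 180, 180, 180, 180].

### API

Orientations are given as [roll, pitch, yaw] about the fixed x, y, z axes, in that order (R = Rz(yaw) Ry(pitch) Rx(roll)).
In Python, from cell import env gives the robot as it stands.
- The arm moves only by the shell command python3 -m creep 'ROWS' [FORCE]. ROWS is a JSON object of lists of equal length, an entry for each row: "translation": the shift along the tool's x, y, z in units of 0.08 m (1.0 is 0.08 m), a list of three; "turn": the turn, a rotation vector about the tool's x, y, z in units of 180 degrees (1.0 is 180 degrees), a list of three; "grip": the opening, from 0 (shut) to 1 (fully open). In form: {"translation": [[x, y, z], ...], "turn": [[ax, ay, az], ...], "grip": [grip, ...]}. A call has 1 to 5 rows; each row shifts and turns the commanded pose from where the row before left it, along the tool's axes as they then stand; what a row does not reach is not made up. A row lasts 1/8 s, in which the tool goes at most 62.5 mm and 10.7 degrees, less where a joint would pass 70% of its speed; a pose out of reach is approached as far as the arm can. A call with a number of a shift or a turn outside -1 to 1 is refused whole. A call with a gripper value outside its range is refused whole. The fingers move at their own pace and stop on an object; FORCE is the grip in N (left out, the last holds). Time passes only in rows, so rows that do not move let the fingers close. It gives the time, the measured TCP pose, the force, the opening and the grip force at its end, in the units of the state.
- env.get_obs(): the state, without advancing time (a new reading comes with each control period).
- env.read_camera(name): name is "scene" or "side" or "wrist"; returns a dict with "frame" (384x512x3 uint8, red, green, blue), "z_map" (384x512 float32, m along the optical axis (not along the pixel's ray), 0 where there is no reading), "K" (3x3 intrinsics, pixels), "rvec" (rotation vector, rad) and "tvec" (3), from world to camera coordinates, as OpenCV has them. Camera axes: x right, y down, z forward; pixel columns grow to the right and rows downward; lengths in m; the calibration is good to about 2 mm. A picture is of the moment at which its call begins.
- env.sign_off(): hands the job in; it is judged then, once.
The state is a dict: "time_s": time; "qpos": joint angles; "joint_velocities": joint speeds; "effort": joint torques, N m; "tool_pos": TCP position; "tool_rot": TCP orientation; "force": force on the tool from outside, world axes, zero at the start; "wrist_torque": the same for the moment, N m; "grip_width": finger opening in m; "grasp_force": force on a finger pad.
Only numpy, scipy, OpenCV 4.12 (cv2) and the standard library are available. Lean on these libraries where they do the work, as an engineer would, in place of code of your own. Each camera call takes 0.05 s, during which the arm holds its last target. There are 200 camera calls.

### The job

Open the filter hatch of the bench fume extractor: squeeze its spring tab toward the rib just far enough to let go and lift the hatch off while you keep the tab pressed, without forcing the tab, jamming it against its stop, or wrenching the hatch. Then lay the hatch gently on the rubber mat, right way up with its skirt flat on the mat, let go, and leave the other things on the bench alone.

Things in the scene. Friction and masses are not known exactly. Their poses are not given: they have to be found in the camera images.
- extractor: Grey metal fume extractor fixed to the bench, a box 190 (x) x 160 (y) x 110 mm high with a filter well in its flat top. Origin: centre of its underside; z up. Its x axis runs from the hatch's rib towards the hatch's tab.
- hatch: White plastic hatch, 0.15 to 0.23 kg, plugged into the extractor's top, axes parallel to the extractor's. Origin: on its plate's underside, at the start 110 mm straight above the extractor's origin. Plate 4 mm thick, x -45 to 26, y -38 to 38 mm. Skirt under it, x -36 to 17, y -29 to 29, 33 mm deep, with the tab's foot out to x 33. Lift 45 mm straight up to clear the well.
- rib_face (a point): Middle of the pinching (-x) face of the hatch's fixed upright rib, at x -19, y 0, z 24 mm in the hatch's frame. The rib is 6 mm thick (x -19 to -13), 26 mm wide in y, its top 36 mm above the hatch's origin. Bare plate and extractor top lie beside it for the other finger's room.
- tab_bead (a point): Outermost (+x) point of the bead on the tab when at rest: hatch frame x 37, y 0, z 24 mm. The point does not follow the tab when pressed. Rib face to bead: 56 mm at rest, pinched from above. Only the bead gives, the rib does not: a gripper that closes about its own middle must shift towards the rib by half of what it closes, or it pushes the hatch sideways.
- tab: The hatch's spring tab: upright strip 3 mm thick, 12 mm wide, top 62 mm above its foot, where its origin and pivot lie (hatch frame x 31.5, z -30 mm). A bead 24 mm long in y, 8 mm thick, sits outside at 54 mm. Pressed towards the rib (-x) it springs back: about 3 N at first, 0.7 N more per mm. More than 18 N of finger force on it does damage.
- keeper_mouth (a point): Middle of the neck of the well, by the tab (extractor frame x 37, z 110 mm). In it a slotted steel keeper holds the tab's catch, with 1 to 3 mm of vertical play. It is set differently on every unit: the catch lets go after 3 to 15 mm of bead travel; 3.5 mm farther the tab meets a hard stop. Only feel tells: too shallow and a gentle pull up is blocked. Lifted 16 mm, it is clear.
- well (a point): Centre of the filter well in the extractor's top (extractor frame x 0, y 0, z 110 mm), z up. The skirt has 1.2 mm of play in it all round. Pulling or pushing the hatch against the extractor with more than 20 N, in any direction, does damage.
- mat: Dark rubber mat fixed to the bench, 180 x 160 mm, 4 mm thick. Origin: centre of its underside. Lying flat on it, the hatch has its origin 37 mm above the bench. The hatch is to stand wholly on the mat.
- scale: Flat black weighing scale, 130 x 170 x 16 mm, loose. Origin: centre of its underside. Leave alone.
- cup: Clear plastic mixing cup, 74 mm wide, 100 mm high, loose. Origin: centre of its underside. Leave alone.
- pigment: Blue pigment jar, 52 mm wide, 80 mm high, loose. Origin: centre of its underside. Leave alone.
Mind the look-alikes: they are no part of the job. What is shaped like the hatch but green or purple is not meant.

How it is judged (in metres and radians):
On the way:
1. the hatch is lifted straight out of the well, upright, clear of the extractor's top (z of hatch in the frame of extractor above 0.15 m and horizontal distance between hatch and extractor below 0.06 m and angle between hatch's own z axis and vertical below 0.35 rad and contact force between hatch and extractor below 0.1 N), for 0.1 s.
At the end, for the whole second after the job is handed in: The hatch stands at rest on the mat, right way up (tilted less than 0.08 rad), its origin 33 to 41 mm above the bench and within 66 mm (along the mat's x) and 55 mm (along its y) of the mat's middle, its weight on the mat (x of hatch in the frame of mat between -0.066 and 0.066 m and y of hatch in the frame of mat between -0.055 and 0.055 m and height (world z) of hatch between 0.033 and 0.041 m and angle between hatch's own z axis and vertical below 0.08 rad and linear speed of hatch below 0.02 m/s and contact force between hatch and mat above 0.5 N); the robot touches nothing.
It fails at once if the tab is forced: more than 18 N between the fingers and the hatch's tab (contact force between the fingers and tab above 18 N).
It fails at once if the hatch is wrenched or pushed against the extractor with more than 20 N (contact force between hatch and extractor above 20 N).
It fails at once if the hatch is dropped or pressed onto the mat with more than 25 N (contact force between hatch and mat above 25 N).
It fails at once if a bystander is moved more than 15 mm (distance of any of scale, cup, pigment from where it was at the start of the episode above 0.015 m).
It also fails if it takes over 72 s, if anything falls off the work surface, if the arm or the gripper's body presses on something with over 40 N, if the wrist force passes 120 N, or if a joint passes its speed limit or range.

## Working session

There is one attempt and no reset: what is moved stays moved. The work goes in short steps, Python scripts to look and compute and a shell command to move; the robot and the scene stay as the last step left them, time stands still between calls to the robot, and variables do not carry over. Pictures are saved under pics/ and viewed, at most 10 in all, crops included, and the job is handed in when it is done.

```bash
ls; mkdir -p pics; cat > h.py <<'E'
import numpy as np,cv2
from cell import env
def cam(n,save=None):
    c=env.read_camera(n)
    if save: cv2.imwrite('pics/'+save,c['frame'][:,:,::-1])
    R=cv2.Rodrigues(np.array(c['rvec'],float))[0];t=np.array(c['tvec'],float).ravel();K=np.array(c['K'],float)
    z=c['z_map'];v,u=np.mgrid[:z.shape[0],:z.shape[1]]
    P=np.stack([(u-K[0,2])/K[0,0]*z,(v-K[1,2])/K[1,1]*z,z],-1)
    W=(P-t)@R
    W[z<=0]=np.nan
    return c['frame'],W
E
python3 - <<'E'
from h import *
f,W=cam('scene','a.png')
g,V=cam('side','b.png')
cv2.imwrite('pics/ab.png',cv2.resize(np.vstack([f,g])[:,:,::-1],None,fx=0.78,fy=0.78))
print(env.get_obs(),env.grip_point_offset)
E
```

```text
pics
{'time_s': 0.1, 'qpos': array([ 0.80867268, 18.43352194, -4.01412989, 83.16573403,  1.29514526,
       78.54377334, -3.26115372]), 'joint_velocities': array([-0.02954737, -0.13024307, -0.0402527 , -0.14770845, -0.03572848,
        0.07235291, -0.00023393]), 'effort': array([ 1.37795760e-04, -4.92569017e+01, -4.06077392e-01, -3.13399816e+01,
       -6.42974046e-02,  3.95253638e-02,  6.49213871e-05]), 'tool_pos': array([ 6.49504750e-01, -7.54172127e-05,  2.21604435e-01]), 'tool_rot': array([-1.79902206e+02,  6.11879369e-03,  8.99984240e+01]), 'force': array([-0.82313008, -0.10659469, -0.08850758]), 'wrist_torque': array([-0.0088267 ,  0.02481072,  0.03186149]), 'grasp_force': 0.0, 'grip_width': 0.08698263823505614} 0.0187
```

View pics/ab.png

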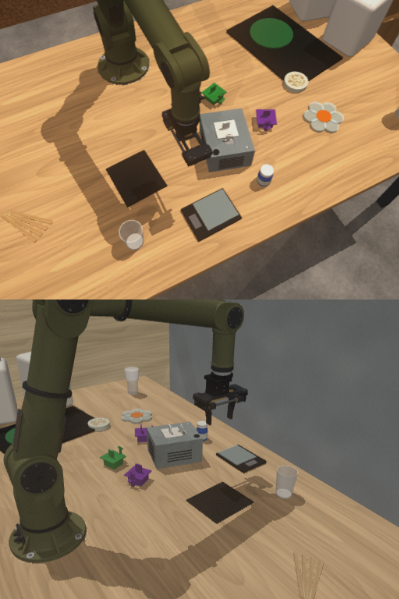

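The scene view shows the grey extractor with its white hatch at reduced (226,138), the mat at (136,177), the scale at (212,214), the cup at (131,235) and the jar at (265,175). I measure these from depth.

```bash
python3 - <<'E'
from h import *
f,W=cam('scene'); g,V=cam('side')
def rect(P,name):
    P=P[:,:2].astype(np.float32)*1000; r=cv2.minAreaRect(P); print(name,len(P),np.round(r[0],1),np.round(r[1],1),round(r[2],1))
for n,(I,X) in dict(scene=(f,W),side=(g,V)).items():
    z=X[...,2];hsv=cv2.cvtColor(I,cv2.COLOR_RGB2HSV)
    reg=(X[...,0]>.4)&(X[...,0]<1)&(abs(X[...,1])<.35)
    m=reg&(z>.1)&(z<.118)
    k,l,s,c=cv2.connectedComponentsWithStats(m.astype(np.uint8))
    i=1+np.argmax(s[1:,4]); rect(X[l==i],n+' top')
    near=reg&(np.linalg.norm(X[...,:2]-np.nanmedian(X[l==i][:,:2],0),axis=-1)<.12)
    w=near&(z>.112)&(z<.16)&(hsv[...,2]>165)&(hsv[...,1]<60)
    rect(X[w&(z<.12)],n+' plate'); 
    hi=near&(z>.124)&(z<.155)
    print('hi'); 
    k2,l2,s2,_=cv2.connectedComponentsWithStats(hi.astype(np.uint8))
    for j in range(1,k2):
        if s2[j,4]>5: print(s2[j],np.round(np.median(X[l2==j],0)*1000),np.round(X[l2==j].max(0)*1000))
    d=(hsv[...,2]<75)&(z<.012)&(z>-.005)&(X[...,0]>.3)
    k,l,s,c=cv2.connectedComponentsWithStats(d.astype(np.uint8))
    for j in range(1,k):
        if s[j,4]>600: print(s[j],c[j]);rect(X[l==j],n+' dark')
cv2.imwrite('pics/c.png',np.hstack([cv2.resize(f[120:230,230:340],(400,400)),cv2.resize(g[130:230,170:270],(400,400))])[:,:,::-1])
E
```

```text
scene top 3036 [576.3 193.9] [162.1 196.8] 73.7
scene plate 435 [595.7 199.6] [154.2  97.2] 10.1
hi
[285 155  10   9  66] [562. 196. 138.] [568. 210. 152.]
[290 171   9   6  37] [608. 184. 139.] [616. 195. 149.]
[ 136  193   78   73 3049] [174.06953099 228.42964907]
scene dark 3049 [ 547.3 -156.6] [180.3 157.9] 5.4
side top 1557 [570.8 189.3] [169.7 193.9] 74.4
side plate 154 [562.  193.1] [80.9 69.4] 73.5
hi
[216 160   4  10  32] [553. 192. 137.] [559. 210. 149.]
[231 160   4   6  16] [599. 179. 136.] [608. 199. 142.]
[ 239  234   86   53 2354] [281.41503823 259.46516568]
side dark 2354 [ 542.8 -157.4] [186.9 162.9] 5.8
```

View pics/c.png

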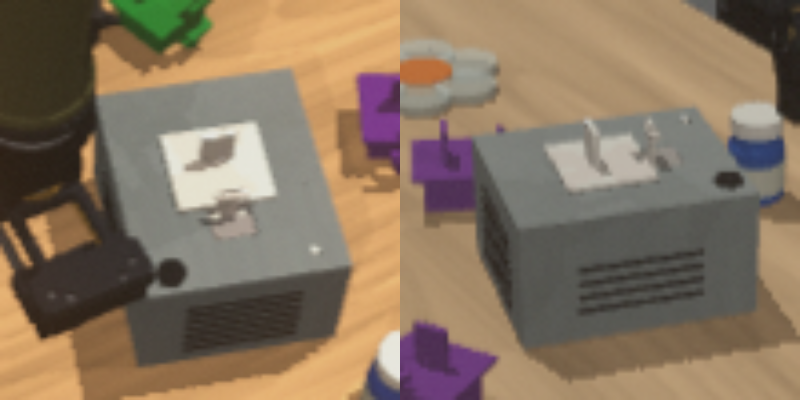

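White hatch: rib at world about (562,196) mm and tab at about (608,184), so the hatch x axis has yaw of about -16°. The mat centre is about (546,-157) mm with yaw of about 5.5°. I move above the hatch for a close look.

```bash
python3 -m creep '{"translation":[[0.6,-0.21,0],[0.6,-0.21,0],[0.6,-0.21,0],[0.57,-0.19,0],[0,0,0]],"turn":[[0,0,0],[0,0,0],[0,0,0],[0,0,0.045],[0,0,0.044]],"grip":[1,1,1,1,1]}' 5; python3 -m creep '{"translation":[[0,0,0],[0,0,0]],"turn":[[0,0,0],[0,0,0]],"grip":[1,1]}'
python3 - <<'E'
from h import *
f,W=cam('wrist','d.png')
z=W[...,2]
m=(abs(z-.11)<.02); print(m.sum())
hi=(z>.128)&(z<.155)
k,l,s,c=cv2.connectedComponentsWithStats(hi.astype(np.uint8))
for j in range(1,k):
    if s[j,4]>50: print(s[j],np.round(np.nanmedian(W[l==j],0)*1000,1),np.round(W[l==j].min(0)*1000),np.round(W[l==j].max(0)*1000))
E
```

```text
time_s: 0.82
tool_pos: [0.5819, 0.1959, 0.2225]
tool_rot: [-179.9, -0.1, 74.2]
force: [-0.7, -0.8, -0.6]
grip_width: 0.0873
grasp_force: 0.0
time_s: 1.08
tool_pos: [0.5847, 0.1885, 0.2224]
tool_rot: [180.0, 0.0, 74.0]
force: [-0.8, -0.4, -0.9]
grip_width: 0.0869
grasp_force: 0.0
23722
[217 180   9  32 261] [559.3 198.1 146.2] [552. 184. 129.] [564. 209. 148.]
[271 181   9  27 224] [605.4 184.9 138.1] [599. 170. 131.] [612. 195. 144.]
```

View pics/d.png

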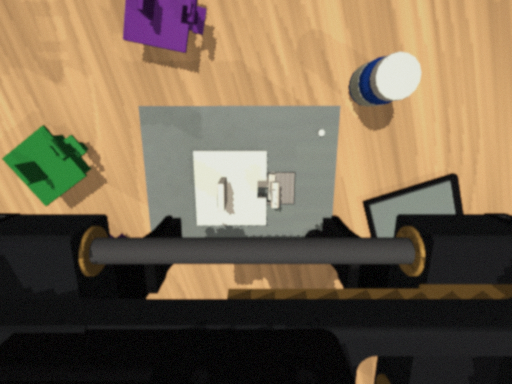

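The wrist view is well aligned: plate at columns 193–267 and rows 151–227, rib at (221,196), bead at (275,194).

```bash
cat > m.py <<'E'
from h import *
f,W=cam('wrist'); z=W[...,2]; hsv=cv2.cvtColor(f,cv2.COLOR_RGB2HSV)
box=np.zeros(z.shape,bool); box[120:235,150:335]=1
pl=box&(hsv[...,2]>190)&(abs(z-.114)<.01)
P=W[pl][:,:2].astype(np.float32)*1000
c,s,a=cv2.minAreaRect(P); print('plate',np.round(c,1),np.round(s,1),round(a,1))
o=env.get_obs(); T=o['tool_pos'][:2]*1000; yaw=np.deg2rad(o['tool_rot'][2]-90)
ux=np.array([np.cos(yaw),np.sin(yaw)]);uy=np.array([-ux[1],ux[0]])
print('plate centre rel TCP (ty, tx)',(c-T)@ux,(c-T)@uy,'-> hatch origin ty',(c-T)@ux+9.5)
for n,lo,hi,c0,c1 in (('rib',.138,.155,205,240),('tab',.130,.150,255,300)):
    b=box.copy(); b[:,:c0]=0;b[:,c1:]=0
    q=(W[b&(z>lo)&(z<hi)][:,:2]*1000-T); 
    print(n,np.percentile(q@ux,[2,50,98]).round(1),np.percentile(q@uy,[2,50,98]).round(1))
print(o['tool_pos'])
E
python3 m.py
```

```text
plate [592.8 191.4] [ 84.8 138.8] 83.4
plate centre rel TCP (ty, tx) 6.916786002738156 5.029063035664231 -> hatch origin ty 16.416786002738156
rib [-30.5 -27.2 -24.6] [-12.1   1.7  13.1]
tab [17.8 21.1 25.2] [-11.1   2.2  12.3]
[0.58475672 0.18846806 0.22246271]
```

```bash
python3 -m creep '{"translation":[[0.012,-0.033,0.3],[0,0,0.4],[0,0,0.4],[0,0,0.18],[0,0,0]],"turn":[[0,0,0],[0,0,0],[0,0,0],[0,0,0],[0,0,0]],"grip":[1,1,1,1,1]}'; python3 -m creep '{"translation":[[0,0,0],[0,0,0],[0,0,0]],"turn":[[0,0,0],[0,0,0],[0,0,0]],"grip":[0.8,0.74,0.7]}' 5
python3 - <<'E'
from h import *
f,W=cam('side','e.png'); g,V=cam('scene')
cv2.imwrite('pics/e2.png',np.hstack([cv2.resize(f[110:220,170:280],(400,400)),cv2.resize(g[120:230,230:340],(400,400))])[:,:,::-1])
E
```

```text
time_s: 1.8
tool_pos: [0.5818, 0.1906, 0.1194]
tool_rot: [-179.9, 0.1, 74.0]
force: [-0.2, 0.8, 0.0]
grip_width: 0.0873
grasp_force: 0.0
time_s: 2.17
tool_pos: [0.5827, 0.1914, 0.1211]
tool_rot: [179.9, -0.0, 74.0]
force: [-0.3, -0.3, -0.2]
grip_width: 0.0657
grasp_force: 0.0
```

View pics/e2.png

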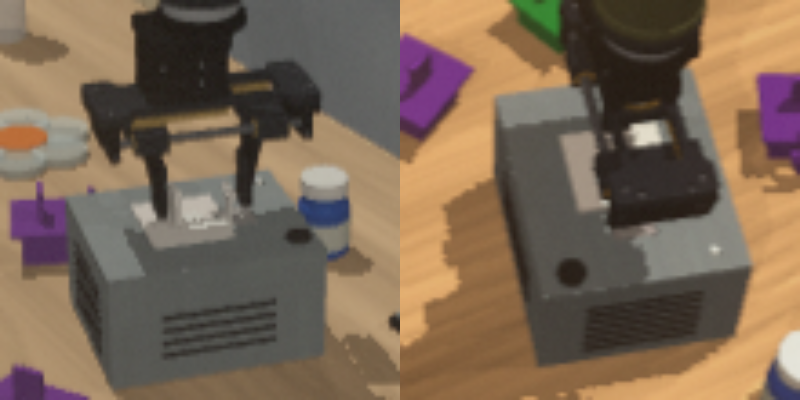

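The side view shows the fingers straddling the rib and bead with clearance. I close in small steps and watch the forces.

```bash
python3 -m creep '{"translation":[[0,0,0],[0,0,0],[0,0,0]],"turn":[[0,0,0],[0,0,0],[0,0,0]],"grip":[0.67,0.66,0.66]}' 6;  python3 -m creep '{"translation":[[0,0,0],[0,0,0],[0,0,0]],"turn":[[0,0,0],[0,0,0],[0,0,0]],"grip":[0.645,0.645,0.645]}' 6; python3 -m creep '{"translation":[[0,0,0],[0,0,0],[0,0,0]],"turn":[[0,0,0],[0,0,0],[0,0,0]],"grip":[0.635,0.635,0.635]}' 6
```

```text
time_s: 2.65
tool_pos: [0.5821, 0.1912, 0.1201]
tool_rot: [-180.0, 0.0, 74.0]
force: [0.1, -0.2, 0.1]
grip_width: 0.0575
grasp_force: 0.0
time_s: 3.02
tool_pos: [0.5822, 0.1911, 0.1201]
tool_rot: [180.0, 0.0, 74.0]
force: [1.0, 0.8, -0.2]
grip_width: 0.0561
grasp_force: 0.4
time_s: 3.4
tool_pos: [0.582, 0.1912, 0.1201]
tool_rot: [-180.0, 0.0, 74.0]
force: [-0.1, 1.1, -0.4]
grip_width: 0.0553
grasp_force: 3.5
```

```bash
python3 -m creep '{"translation":[[0,-0.007,0],[0,-0.009,0],[0,0,0],[0,0,0]],"turn":[[0,0,0],[0,0,0],[0,0,0],[0,0,0]],"grip":[0.62,0.605,0.605,0.605]}' 9;  python3 -m creep '{"translation":[[0,0,-0.02],[0,0,-0.02],[0,0,0],[0,0,0]],"turn":[[0,0,0],[0,0,0],[0,0,0],[0,0,0]],"grip":[0.605,0.605,0.605,0.605]}'
```

```text
time_s: 3.9
tool_pos: [0.5808, 0.1915, 0.1203]
tool_rot: [-180.0, 0.0, 74.0]
force: [0.3, -1.6, 1.2]
grip_width: 0.0532
grasp_force: 5.4
time_s: 4.4
tool_pos: [0.5806, 0.1915, 0.1227]
tool_rot: [-180.0, 0.0, 74.0]
force: [1.1, 0.5, -5.6]
grip_width: 0.0527
grasp_force: 5.2
```

Blocked, with a pull of about 3.6 N beyond the hatch's weight. I keep this gentle preload and squeeze 1 mm at a time.

```bash
python3 -m creep '{"translation":[[0,-0.006,0],[0,0,0],[0,0,0]],"turn":[[0,0,0],[0,0,0],[0,0,0]],"grip":[0.593,0.593,0.593]}' 10;  python3 -m creep '{"translation":[[0,-0.006,0],[0,0,0],[0,0,0]],"turn":[[0,0,0],[0,0,0],[0,0,0]],"grip":[0.582,0.582,0.582]}' 10
```

```text
time_s: 4.78
tool_pos: [0.5805, 0.1914, 0.1228]
tool_rot: [-180.0, 0.0, 74.0]
force: [4.0, 0.8, -10.6]
grip_width: 0.052
grasp_force: 6.1
time_s: 5.15
tool_pos: [0.5801, 0.1915, 0.1231]
tool_rot: [180.0, 0.0, 74.0]
force: [4.7, -0.6, -11.8]
grip_width: 0.0509
grasp_force: 6.9
```

```bash
python3 -m creep '{"translation":[[0,-0.006,0],[0,0,0],[0,0,0]],"turn":[[0,0,0],[0,0,0],[0,0,0]],"grip":[0.570,0.570,0.570]}' 11
```

```text
time_s: 5.52
tool_pos: [0.5795, 0.1916, 0.1232]
tool_rot: [180.0, 0.0, 74.0]
force: [4.9, -1.1, -11.7]
grip_width: 0.05
grasp_force: 7.8
```

The pull has built up to about 10 N as the controller settles, so I relax it and carry on.

```bash
python3 -m creep '{"translation":[[0,0,0.011],[0,0,0],[0,0,0],[0,0,0]],"turn":[[0,0,0],[0,0,0],[0,0,0],[0,0,0]],"grip":[0.570,0.570,0.570,0.57]}' 11
```

```text
time_s: 6.02
tool_pos: [0.5791, 0.1922, 0.1229]
tool_rot: [-180.0, 0.0, 74.0]
force: [-1.0, -0.8, -4.3]
grip_width: 0.0496
grasp_force: 7.4
```

```bash
python3 -m creep '{"translation":[[0,-0.006,0],[0,0,0],[0,0,0]],"turn":[[0,0,0],[0,0,0],[0,0,0]],"grip":[0.559,0.559,0.559]}' 12;  python3 -m creep '{"translation":[[0,-0.006,0],[0,0,0],[0,0,0]],"turn":[[0,0,0],[0,0,0],[0,0,0]],"grip":[0.547,0.547,0.547]}' 12
```

```text
time_s: 6.4
tool_pos: [0.579, 0.1923, 0.1227]
tool_rot: [180.0, -0.0, 74.0]
force: [-0.6, -1.0, -3.1]
grip_width: 0.0488
grasp_force: 8.0
time_s: 6.78
tool_pos: [0.5789, 0.1924, 0.1226]
tool_rot: [180.0, -0.0, 74.0]
force: [0.9, -0.3, -3.7]
grip_width: 0.0477
grasp_force: 8.7
```

```bash
python3 -m creep '{"translation":[[0,0,-0.01],[0,0,0],[0,0,0]],"turn":[[0,0,0],[0,0,0],[0,0,0]],"grip":[0.547,0.547,0.547]}' 12
```

```text
time_s: 7.15
tool_pos: [0.5789, 0.1922, 0.1228]
tool_rot: [180.0, -0.0, 74.0]
force: [3.4, 0.4, -8.9]
grip_width: 0.048
grasp_force: 9.1
```

```bash
python3 -m creep '{"translation":[[0,-0.006,0.007],[0,0,0],[0,0,0]],"turn":[[0,0,0],[0,0,0],[0,0,0]],"grip":[0.536,0.536,0.536]}' 13; python3 -m creep '{"translation":[[0,0,-0.007],[0,0,0],[0,0,0]],"turn":[[0,0,0],[0,0,0],[0,0,0]],"grip":[0.536,0.536,0.536]}'
```

```text
time_s: 7.52
tool_pos: [0.5781, 0.1923, 0.1228]
tool_rot: [-180.0, 0.0, 74.0]
force: [2.4, 0.1, -6.9]
grip_width: 0.047
grasp_force: 9.9
time_s: 7.9
tool_pos: [0.578, 0.1923, 0.1229]
tool_rot: [-180.0, 0.0, 74.0]
force: [3.5, -0.1, -10.0]
grip_width: 0.0468
grasp_force: 10.2
```

```bash
python3 -m creep '{"translation":[[0,-0.006,0.007],[0,0,0],[0,0,0]],"turn":[[0,0,0],[0,0,0],[0,0,0]],"grip":[0.524,0.524,0.524]}' 13; python3 -m creep '{"translation":[[0,0,-0.007],[0,0,0],[0,0,0]],"turn":[[0,0,0],[0,0,0],[0,0,0]],"grip":[0.524,0.524,0.524]}'
```

```text
time_s: 8.28
tool_pos: [0.5779, 0.1923, 0.1228]
tool_rot: [180.0, -0.0, 74.0]
force: [5.6, -0.4, -10.3]
grip_width: 0.0458
grasp_force: 11.1
time_s: 8.65
tool_pos: [0.5779, 0.1923, 0.1229]
tool_rot: [180.0, 0.0, 74.0]
force: [4.6, -0.7, -12.3]
grip_width: 0.0458
grasp_force: 11.4
```

```bash
python3 -m creep '{"translation":[[0,-0.006,0.015],[0,0,0],[0,0,0]],"turn":[[0,0,0],[0,0,0],[0,0,0]],"grip":[0.513,0.513,0.513]}' 13; python3 -m creep '{"translation":[[0,0,-0.007],[0,0,0],[0,0,0]],"turn":[[0,0,0],[0,0,0],[0,0,0]],"grip":[0.513,0.513,0.513]}'
```

```text
time_s: 9.02
tool_pos: [0.5772, 0.1926, 0.1225]
tool_rot: [180.0, 0.0, 74.0]
force: [2.7, -1.6, -7.1]
grip_width: 0.0451
grasp_force: 11.4
time_s: 9.4
tool_pos: [0.5773, 0.1926, 0.1227]
tool_rot: [180.0, 0.0, 74.0]
force: [3.4, -1.0, -8.6]
grip_width: 0.0449
grasp_force: 11.6
```

```bash
python3 -m creep '{"translation":[[0,-0.006,0.007],[0,0,0],[0,0,0]],"turn":[[0,0,0],[0,0,0],[0,0,0]],"grip":[0.501,0.501,0.501]}' 14; python3 -m creep '{"translation":[[0,0,-0.007],[0,0,0],[0,0,0]],"turn":[[0,0,0],[0,0,0],[0,0,0]],"grip":[0.501,0.501,0.501]}'
```

```text
time_s: 9.78
tool_pos: [0.5765, 0.1936, 0.123]
tool_rot: [-180.0, -0.0, 74.0]
force: [-0.4, -0.2, -1.7]
grip_width: 0.0436
grasp_force: 11.6
time_s: 10.15
tool_pos: [0.5767, 0.193, 0.1228]
tool_rot: [-180.0, -0.0, 74.0]
force: [-0.6, 0.8, -1.2]
grip_width: 0.0442
grasp_force: 11.6
```

Force has dropped to the bare weight at about 12 mm of travel, so the catch is free. I add a small margin and lift straight up.

```bash
python3 -m creep '{"translation":[[0,-0.005,0],[0,0,-0.025],[0,0,-0.025],[0,0,-0.025],[0,0,0]],"turn":[[0,0,0],[0,0,0],[0,0,0],[0,0,0],[0,0,0]],"grip":[0.492,0.492,0.492,0.492,0.492]}' 15
```

```text
time_s: 10.78
tool_pos: [0.5764, 0.1929, 0.1289]
tool_rot: [180.0, -0.0, 74.0]
force: [-0.7, -0.2, -1.1]
grip_width: 0.0427
grasp_force: 12.2
```

```bash
python3 -m creep '{"translation":[[0,0,-0.04],[0,0,-0.06],[0,0,-0.08],[0,0,-0.1],[0,0,0]],"turn":[[0,0,0],[0,0,0],[0,0,0],[0,0,0],[0,0,0]],"grip":[0.492,0.492,0.492,0.492,0.492]}' 15
python3 - <<'E'
from h import *
f,W=cam('side')
cv2.imwrite('pics/f2.png',cv2.resize(f[90:220,160:290],(500,500))[:,:,::-1])
E
```

```text
time_s: 11.4
tool_pos: [0.5771, 0.1932, 0.1523]
tool_rot: [179.9, -0.1, 74.0]
force: [0.6, -0.4, -1.7]
grip_width: 0.043
grasp_force: 12.2
```

View pics/f2.png

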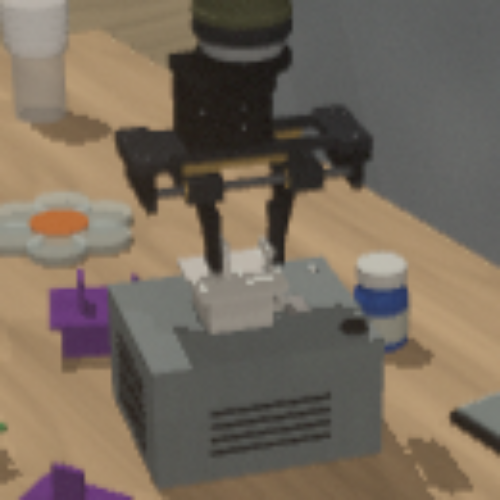

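The side view shows the hatch coming up level with the fingers, skirt at about (235,305). I lift it clear.

```bash
python3 -m creep '{"translation":[[0,0,-0.15],[0,0,-0.2],[0,0,-0.25],[0,0,-0.1],[0,0,0]],"turn":[[0,0,0],[0,0,0],[0,0,0],[0,0,0],[0,0,0]],"grip":[0.492,0.492,0.492,0.492,0.492]}' 15
python3 - <<'E'
from cell import env;import numpy as np
o=env.get_obs();d=np.array([.548,-.157,0])-o['tool_pos'];y=np.deg2rad(74)
print((d[0]*np.cos(y)+d[1]*np.sin(y))/.08,(d[0]*np.sin(y)-d[1]*np.cos(y))/.08)
E
```

```text
time_s: 12.08
tool_pos: [0.5768, 0.1931, 0.2081]
tool_rot: [179.9, -0.1, 74.0]
force: [0.3, -0.0, -1.8]
grip_width: 0.0429
grasp_force: 12.1
-4.305930450939628 0.8597857984301961
```

```bash
python3 -m creep '{"translation":[[0,0,0],[-0.2,0.04,0],[-0.4,0.08,0],[-0.5,0.1,0],[-0.5,0.1,0]],"turn":[[0,0,0],[0,0,0],[0,0,0],[0,0,0],[0,0,0]],"grip":[0.492,0.492,0.492,0.492,0.492]}' 15
python3 -m creep '{"translation":[[-0.5,0.1,0],[-0.5,0.1,0],[-0.5,0.1,0],[-0.5,0.1,0],[-0.4,0.08,0]],"turn":[[0,0,0],[0,0,0],[0,0,0],[0,0,0],[0,0,0]],"grip":[0.492,0.492,0.492,0.492,0.492]}'
python3 -m creep '{"translation":[[-0.2,0.04,0],[-0.1,0.02,0],[0,0,0],[0,0,0]],"turn":[[0,0,0],[0,0,0],[0,0,0],[0,0,0]],"grip":[0.492,0.492,0.492,0.492]}'
python3 -m creep '{"translation":[[0,0,0.3],[0,0,0.4],[0,0,0.4],[0,0,0.3],[0,0,0]],"turn":[[0,0,0],[0,0,0],[0,0,0],[0,0,0],[0,0,0]],"grip":[0.492,0.492,0.492,0.492,0.492]}'
python3 - <<'E'
from h import *
f,W=cam('side'); g,V=cam('scene')
cv2.imwrite('pics/g2.png',np.hstack([cv2.resize(f[180:310,210:340],(400,400)),cv2.resize(g[170:300,110:240],(400,400))])[:,:,::-1])
E
```

```text
time_s: 12.7
tool_pos: [0.565, 0.06, 0.2065]
tool_rot: [-180.0, 0.1, 73.9]
force: [0.9, -0.8, -1.5]
grip_width: 0.0432
grasp_force: 12.2
time_s: 13.32
tool_pos: [0.5482, -0.1357, 0.2066]
tool_rot: [-180.0, 0.1, 73.8]
force: [1.2, -0.1, -0.7]
grip_width: 0.043
grasp_force: 12.2
time_s: 13.82
tool_pos: [0.5479, -0.155, 0.207]
tool_rot: [-180.0, -0.0, 74.1]
force: [-0.8, -0.6, -0.8]
grip_width: 0.0431
grasp_force: 12.1
time_s: 14.45
tool_pos: [0.5462, -0.155, 0.0931]
tool_rot: [-179.7, -0.0, 74.1]
force: [-0.5, 0.7, -1.0]
grip_width: 0.043
grasp_force: 12.2
```

View pics/g2.png

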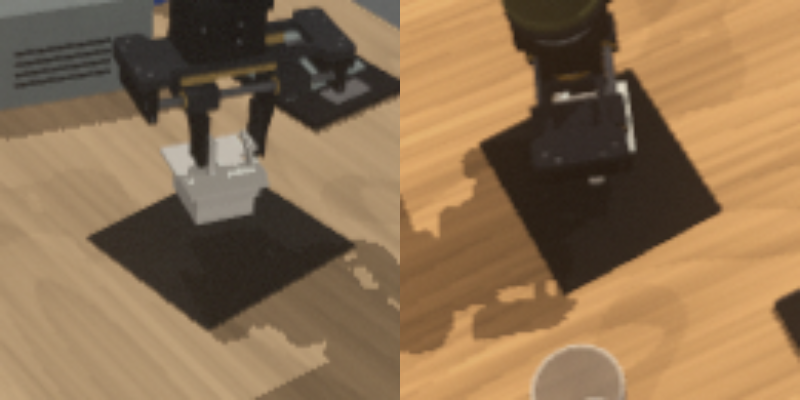

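The hatch hangs level above the mat centre. I lower it quickly to just above the mat, then slowly.

```bash
python3 -m creep '{"translation":[[0,0,0.2],[0,0,0.17],[0,0,0.05],[0,0,0],[0,0,0]],"turn":[[0,0,0],[0,0,0],[0,0,0],[0,0,0],[0,0,0]],"grip":[0.492,0.492,0.492,0.492,0.492]}' 15
python3 -m creep '{"translation":[[0,0,0.015],[0,0,0.015],[0,0,0.015],[0,0,0.015],[0,0,0]],"turn":[[0,0,0],[0,0,0],[0,0,0],[0,0,0],[0,0,0]],"grip":[0.492,0.492,0.492,0.492,0.492]}'
```

```text
time_s: 15.18
tool_pos: [0.5479, -0.1569, 0.0618]
tool_rot: [180.0, -0.0, 74.0]
force: [-0.4, 0.3, -2.4]
grip_width: 0.0429
grasp_force: 12.1
time_s: 15.8
tool_pos: [0.5475, -0.1567, 0.0565]
tool_rot: [-180.0, -0.0, 74.0]
force: [0.4, 1.1, -0.9]
grip_width: 0.0431
grasp_force: 12.1
```

```bash
python3 -m creep '{"translation":[[0,0,0.015],[0,0,0.015],[0,0,0.015],[0,0,0.015],[0,0,0]],"turn":[[0,0,0],[0,0,0],[0,0,0],[0,0,0],[0,0,0]],"grip":[0.492,0.492,0.492,0.492,0.492]}'
```

```text
time_s: 16.42
tool_pos: [0.5475, -0.1567, 0.0517]
tool_rot: [-180.0, 0.0, 74.0]
force: [-0.5, 0.5, -2.0]
grip_width: 0.0431
grasp_force: 12.1
```

```bash
python3 -m creep '{"translation":[[0,0,0.012],[0,0,0.012],[0,0,0],[0,0,0]],"turn":[[0,0,0],[0,0,0],[0,0,0],[0,0,0]],"grip":[0.492,0.492,0.492,0.492]}'
```

```text
time_s: 16.92
tool_pos: [0.5476, -0.1567, 0.0499]
tool_rot: [180.0, 0.0, 74.0]
force: [0.7, 1.0, -2.2]
grip_width: 0.0432
grasp_force: 12.1
```

```bash
python3 -m creep '{"translation":[[0,0,0.012],[0,0,0],[0,0,0]],"turn":[[0,0,0],[0,0,0],[0,0,0]],"grip":[0.492,0.492,0.492]}'
```

```text
time_s: 17.3
tool_pos: [0.5476, -0.1567, 0.049]
tool_rot: [180.0, 0.0, 74.0]
force: [1.2, 0.0, -1.5]
grip_width: 0.0433
grasp_force: 12.1
```

```bash
python3 -m creep '{"translation":[[0,0,0.012],[0,0,0],[0,0,0]],"turn":[[0,0,0],[0,0,0],[0,0,0]],"grip":[0.492,0.492,0.492]}'
```

```text
time_s: 17.68
tool_pos: [0.5477, -0.1567, 0.0481]
tool_rot: [180.0, -0.0, 74.0]
force: [0.0, 0.3, -0.9]
grip_width: 0.0432
grasp_force: 12.2
```

```bash
python3 -m creep '{"translation":[[0,0,0.01],[0,0,0],[0,0,0]],"turn":[[0,0,0],[0,0,0],[0,0,0]],"grip":[0.492,0.492,0.492]}'
```

```text
time_s: 18.05
tool_pos: [0.5481, -0.1566, 0.0478]
tool_rot: [179.9, -0.0, 74.0]
force: [-0.0, 2.6, 4.6]
grip_width: 0.0428
grasp_force: 12.6
```

```bash
python3 -m creep '{"translation":[[0,0,0.01],[0,0,0],[0,0,0]],"turn":[[0,0,0],[0,0,0],[0,0,0]],"grip":[0.492,0.492,0.492]}'
```

```text
time_s: 18.42
tool_pos: [0.5484, -0.1567, 0.0473]
tool_rot: [179.9, -0.0, 74.0]
force: [-0.5, 2.1, 5.1]
grip_width: 0.0431
grasp_force: 12.2
```

It is seated, with about 6 N of light contact. I open by the reverse of the squeeze, then retreat upward.

```bash
python3 -m creep '{"translation":[[0,0.02,0],[0,0.02,0],[0,0.02,0],[0,0.02,0],[0,0,0]],"turn":[[0,0,0],[0,0,0],[0,0,0],[0,0,0],[0,0,0]],"grip":[0.53,0.57,0.61,0.65,0.68]}'
python3 -m creep '{"translation":[[0,0,0],[0,0,0],[0,0,0],[0,0,0],[0,0,0]],"turn":[[0,0,0],[0,0,0],[0,0,0],[0,0,0],[0,0,0]],"grip":[0.75,0.85,0.9,0.9,0.9]}'
python3 -m creep '{"translation":[[0,0,-0.1],[0,0,-0.3],[0,0,-0.5],[0,0,-0.5],[0,0,-0.3]],"turn":[[0,0,0],[0,0,0],[0,0,0],[0,0,0],[0,0,0]],"grip":[0.9,0.9,0.9,0.9,0.9]}'
python3 -m creep '{"translation":[[0,0,0],[0,0,0],[0,0,0]],"turn":[[0,0,0],[0,0,0],[0,0,0]],"grip":[0.9,0.9,0.9]}'
python3 - <<'E'
from h import *
f,W=cam('side'); g,V=cam('scene')
for I,X in((f,W),(g,V)):
    hsv=cv2.cvtColor(I,cv2.COLOR_RGB2HSV); m=(abs(X[...,2]-.041)<.008)&(hsv[...,2]>150)&(hsv[...,1]<70)&(np.hypot(X[...,0]-.546,X[...,1]+.157)<.08)
    print(m.sum(),np.nanmedian(X[m],0))
cv2.imwrite('pics/i2.png',np.hstack([cv2.resize(f[180:310,210:340],(400,400)),cv2.resize(g[170:300,110:240],(400,400))])[:,:,::-1])
E
```

```text
time_s: 19.05
tool_pos: [0.5539, -0.1589, 0.0464]
tool_rot: [180.0, 0.0, 74.0]
force: [-0.1, -0.0, 0.1]
grip_width: 0.0581
grasp_force: 0.0
time_s: 19.68
tool_pos: [0.5537, -0.1585, 0.0464]
tool_rot: [180.0, 0.0, 74.0]
force: [-0.6, 0.1, -0.0]
grip_width: 0.078
grasp_force: 0.0
time_s: 20.3
tool_pos: [0.5547, -0.1588, 0.1856]
tool_rot: [179.8, -0.0, 74.0]
force: [0.6, 0.7, -0.5]
grip_width: 0.0779
grasp_force: 0.0
time_s: 20.68
tool_pos: [0.5529, -0.1583, 0.1809]
tool_rot: [-179.9, 0.0, 74.0]
force: [0.1, -0.0, 0.3]
grip_width: 0.0781
grasp_force: 0.0
379 [ 0.52803877 -0.15985555  0.04034206]
437 [ 0.54838328 -0.15413429  0.04295309]
```

View pics/i2.png

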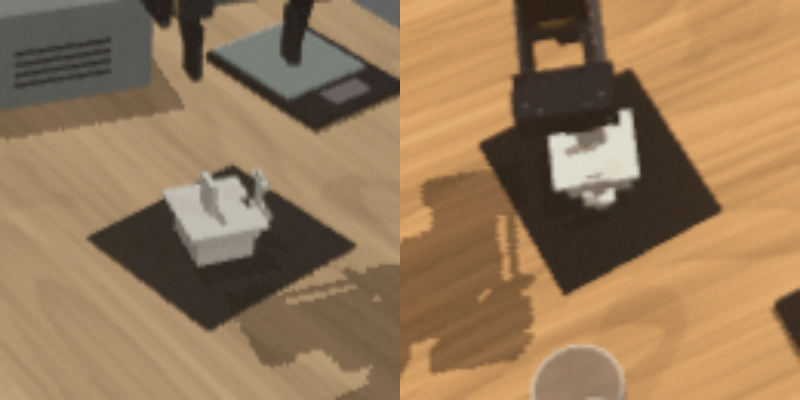

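The hatch stands upright and flat near the mat's centre, and the gripper is clear.

```bash
python3 -c "
from cell import env
print(env.sign_off())"
```

```text
the job is handed in; nothing more can be done
None
```

I freed the hatch (its catch let go after about 12 mm of tab travel), lifted it straight out, laid it upright and flat near the mat's centre, let go and handed the job in at about 21 s; sign-off returned no verdict.

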